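# Set the day wheel on the coffee canister

### The arm

A 6-joint arm with a two-finger parallel gripper is mounted at the origin on the work surface. World frame = base frame: x ahead of the robot, y to its left, z up, the work surface at z = 0. Lengths are in m, angles in rad, forces in N, time in s.
With the tool pointing down it reaches from about 0.3 to 0.875 m from the base axis. Payload 6.4 kg.
Tool frame: the origin (TCP) lies where the fingers leave the gripper's body, on its centre line; the fingertips stand 73 mm ahead of it and the grasp point (between the pads) lies 54 mm ahead of it; z points along the fingers, y is the line along which they close (so a half turn about z gives the same grasp; the last joint's range is limited). The gripper opens to 85 mm and grips with 20 to 120 N. Pads are 22 mm wide; open, the fingers measure 114 mm over their backs; the gripper's body (76 mm by 85 mm) begins 54 mm behind the grasp point. The pads swing forward as they close: fully open they stand 13 mm farther back than shut.
Start: joints at [-1.533, 0.181, 1.607, -0, 1.354, -0.206], TCP at [0.139, -0.558, 0.304] pointing down, gripper open.
Joint ranges: [-2.99, 2.99], [-0.89, 2.07], [0.3, 2.58], [-1.14, 4.28], [0, 2.63], [-3.12, 3.12]. Speed limits (rad/s): [2.57, 2.57, 3.01, 3.14, 3.14, 3.14].

### API

Orientations are given as a unit quaternion [w, x, y, z].
In Python, from bench import ctrl gives the robot as it stands.
- The arm moves only by the tool carry_out, never from a script. Its argument "steps" is one flat list of numbers, 7 for each row, row after row: the shift along the tool's x, y, z in m, then the turn, a rotation vector about the tool's x, y, z in rad, then the opening, from 0 (shut) to 1 (fully open). In form: [dx, dy, dz, wx, wy, wz, claw, dx, dy, dz, wx, wy, wz, claw, ...]. A call has 1 to 20 rows; each row is the pose to reach, as a shift and turn from the pose commanded when the call began, along the tool's axes at that moment; what a row does not reach only later rows make up. A row lasts 1/10 s, in which the tool goes at most 50 mm and 8.59 degrees, less where a joint would pass 70% of its speed; a pose out of reach is approached as far as the arm can. A call with a gripper value outside its range is refused whole. The fingers move at their own pace and stop on an object; the grip force is fixed at half the most. Time passes only in rows, so rows that repeat a pose let the fingers close. It gives the time, the measured TCP pose, the force, the opening and the grip force at its end, in the units of the state.
- ctrl.get_obs(): the state, without advancing time (a new reading comes with each control period).
- ctrl.camera(name): name is "scene" or "top" or "wrist"; returns the picture (480x640x3 uint8, red, green, blue); there is no depth.
- ctrl.camera_params(name): a dict with "vertical_fov" (degrees; the focal length in pixels is half the picture's height over the tangent of half this angle, whatever the lens; pixels are square), "cx", "cy" (the principal point, pixels), "cam_to_world" (4x4, takes a point from camera to world coordinates); the wrist camera has in their place "hand_eye" (4x4, takes a point from camera to tool coordinates, whose origin is the TCP and whose axes are the flange's). Camera axes: x right, y down, z forward; pixel columns grow to the right and rows downward; lengths in m; the calibration is good to about 2 mm. A picture is of the moment at which its call begins: read the wrist's pose just before it. camera_params takes no time and is no camera call.
- ctrl.hand_in(): hands the job in; it is judged then, once.
The state is a dict: "time_s": time; "q": joint angles; "dq": joint speeds; "joint_efforts": joint torques, N m; "eef_pos": TCP position; "eef_rot": TCP orientation; "wrist_force": force on the tool from outside, world axes, zero at the start; "torque": the same for the moment, N m; "opening": opening from 0.0 (shut) to 1.0 (fully open); "grasp_force": force on a finger pad.
Only numpy, scipy, OpenCV 4.12 (cv2) and the standard library are available. Lean on these libraries where they do the work, as an engineer would, in place of code of your own. Each camera call takes 0.05 s, during which the arm holds its last target. There are 200 camera calls.

### The job

The coffee canister on the fridge-top tray has just been refilled, so set the day wheel on its lid: flick the edge of the wheel round clockwise (seen from above) with a fingertip until the long pointer lobe clicks to rest in line with the broad mark over the clasp, and do not click past that mark. Only push the wheel, gently: do not lift, tip, turn or shove the canister, and leave everything else as it stands.

Things in the scene. Friction and masses are not known exactly. Their poses are not given: they have to be found in the camera images.
- canister: Loose steel coffee canister, 0.9 kg, on a rubber foot, standing on the tray (tray floor at z = 4 mm). Origin: centre of the underside; z up; x points to the wire clasp, which stands out to 87 mm from the centre and stays 5 mm below the lid top. Body 136 mm in diameter; lid 144 mm in diameter, flat top 112 mm above the origin. The day wheel turns on the centre line on top of the lid.
- day_wheel (a joint): Wheel angle (rad): 0 = pointer at the broad mark, grows clockwise seen from above. It rests by itself at whole multiples of 0.8976 (seven clicks a turn); starts 2, 3 or 4 clicks before the mark (-1.80, -2.69 or -3.59). Pushed half a click (0.45) on, it snaps to the next click by itself, ahead of the finger; let go sooner, it springs back. Takes 1 to 2 N at a lobe's end; no end stops.
- wheel_hub (a point): Centre of the day wheel's top, 127 mm above the canister's origin; x along the pointer, turning with the wheel; z up. Flat black star wheel, vertical axis, 14 mm thick, 1 mm above the bare flat lid. Hub radius 33 mm; seven radial lobes 9 mm wide, 51.4 degrees apart counted from x: six end, rounded, 46 mm from the centre; the pointer reaches 62 mm.
- pointer_tip (a point): The tip of the long pointer lobe, on its top face, 62 mm from the wheel's centre.
- clasp_mark (a point): The broad mark, 12 mm wide and 6.5 mm long, raised 1 mm, on the lid's rim over the clasp, 67 mm from the lid's centre. Six narrow marks (3.5 mm wide) show the other click positions.
- carousel: Bystander: black plastic spice carousel, fixed foot; its rack, 168 mm in diameter and 198 mm tall to the knob, turns freely and holds six glass jars. Origin: centre of the underside.
- mortar: Bystander: white ceramic mortar, 100 mm in diameter and 72 mm tall, its pestle leaning in it up to 125 mm. Origin: centre of the underside.
- cruet: Bystander: glass cruet, 70 mm in diameter, 137 mm tall, with hinged steel flip stopper. Origin: centre of the underside.
- jar: Bystander: glass jar of lentils with a steel screw lid, 75 mm in diameter, 104 mm tall. Origin: centre of the underside.
- spoons: Bystander: copper-toned measuring spoon set lying fanned on its ring, about 120 mm long, 16 mm tall. Origin: under the ring; the spoons point along its x.
- brush: Bystander: silicone brush lying flat, 205 mm long, 18 mm tall, wooden handle towards its -x. Origin: on the underside, near the middle.
- kanaka: Bystander: small copper coffee pot, 76 mm in diameter, 70 mm tall, long wooden handle rising to 91 mm, reaching 150 mm along its x. Origin: centre of the underside.
Not all that is in view belongs to the job. Leave any purple look-alike of the canister alone.

How it is judged:
At the end, for the whole second after the job is handed in: The day wheel rests in the click in which the pointer is in line with the broad mark (within 0.13 rad, about 7 degrees), reached clockwise, and the canister stands upright within 20 mm of where it stood (value of joint day_wheel between -0.13 and 0.13 rad and velocity of joint day_wheel between -0.1 and 0.1 rad/s and angle between canister's own z axis and vertical below 0.05 rad and distance of canister from where it was at the start of the episode below 0.02 m and linear speed of canister below 0.02 m/s); the robot touches nothing.
It fails at once if the wheel was clicked past the broad mark (more than 0.54 rad beyond it) (value of joint day_wheel above 0.54 rad).
It fails at once if the wheel was turned the wrong way round (value of joint day_wheel below -4.21871 rad).
It fails at once if the canister was lifted, tipped, turned or shifted (10 mm up, 20 mm sideways, 0.1 rad of tilt or 20 mm at its clasp mark) (distance of any of canister, clasp_mark from where it was at the start of the episode above 0.02 m or angle between canister's own z axis and vertical above 0.1 rad or height (world z) of canister above 0.014 m).
It fails at once if the canister or its wheel was squeezed or pressed hard (over 20 N), or pushed with anything but the fingers (over 2 N) (contact force between the fingers and canister above 20 N or contact force between the arm and canister above 2 N).
It fails at once if a bystander was knocked or moved (over 15 mm, or the spice carousel pushed with over 3 N) (distance of any of mortar, cruet, jar, spoons, brush, kanaka from where it was at the start of the episode above 0.015 m or contact force between any of the fingers, the arm and carousel above 3 N).
It also fails if it takes over 61 s, if anything falls off the work surface, if the arm or the gripper's body presses on something with over 40 N, if the wrist force passes 120 N, or if a joint passes its speed limit or range.

## Working session

There is one attempt and no reset: what is moved stays moved. The work goes in short steps, Python scripts to look and compute and a tool call to move; the robot and the scene stay as the last step left them, time stands still between calls to the robot, and variables do not carry over. Pictures are saved under pics/ and viewed, at most 12 in all, crops included, and the job is handed in when it is done.

Besides the shell and the picture viewer there is one more tool, called by a JSON object that holds its "op" and its "data", one argument or row to a line. carry_out: Moves the arm, as the interface text tells. Its arguments: {"type":"object","properties":{"steps":{"type":"array"}},"required":["steps"]}

```bash
ls; mkdir -p pics; python3 - <<'E'
from bench import ctrl
import cv2,numpy as np
np.set_printoptions(precision=4,suppress=True)
for n in("scene","top"):
    im=ctrl.camera(n); cv2.imwrite(f"pics/{n}0.png",im[:,:,::-1]); print(n,ctrl.camera_params(n))
print(ctrl.camera_params("wrist")); o=ctrl.get_obs(); print(o)
E
```

```text
pics
scene {'vertical_fov': 51.99376252791067, 'cx': 315.1140692102572, 'cy': 238.9792614644283, 'cam_to_world': array([[ 0.3168,  0.5152, -0.7964,  1.5363],
       [ 0.9485, -0.1791,  0.2614, -0.3444],
       [-0.008 , -0.8382, -0.5454,  0.8456],
       [ 0.    ,  0.    ,  0.    ,  1.    ]])}
top {'vertical_fov': 44.17594532922156, 'cx': 312.29253300237315, 'cy': 242.32523880050368, 'cam_to_world': array([[ 0.0115, -0.988 ,  0.1543,  0.1877],
       [-0.9999, -0.0094,  0.0141, -0.0116],
       [-0.0124, -0.1545, -0.9879,  1.7323],
       [ 0.    ,  0.    ,  0.    ,  1.    ]])}
{'vertical_fov': 69.92098188410789, 'cx': 320.81663482739197, 'cy': 241.18301390771515, 'hand_eye': array([[-0.0005, -0.9528, -0.3035,  0.0765],
       [ 1.    , -0.0006,  0.0001,  0.0007],
       [-0.0002, -0.3035,  0.9528, -0.0689],
       [ 0.    ,  0.    ,  0.    ,  1.    ]])}
{'time_s': 0.1, 'q': array([-1.5333,  0.1815,  1.6079,  0.    ,  1.3538, -0.2063]), 'dq': array([ 0.0004, -0.0014, -0.0038,  0.0018, -0.001 , -0.0002]), 'joint_efforts': array([  0.0006, -44.5873, -35.2237,  -0.0004,   0.0041,  -0.    ]), 'eef_pos': array([ 0.1388, -0.5576,  0.3031]), 'eef_rot': array([-0.0008,  0.9926,  0.1216,  0.0001]), 'wrist_force': array([0.5154, 0.9793, 0.368 ]), 'torque': array([-0.0332, -0.0136,  0.0438]), 'grasp_force': 0.0, 'opening': 1.001257884671703}
```

View pics/top0.png

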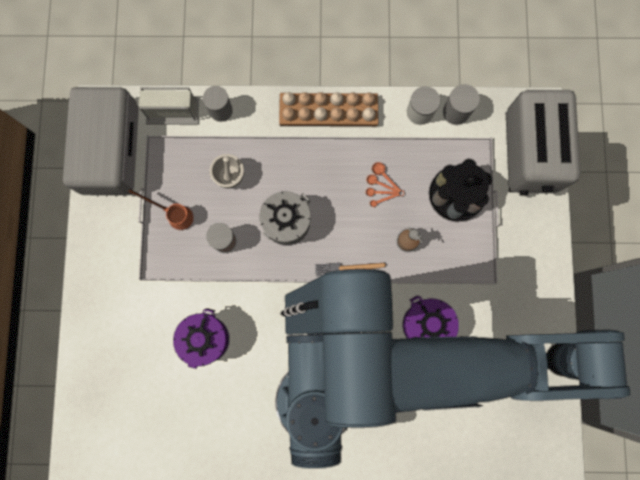

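View pics/scene0.png

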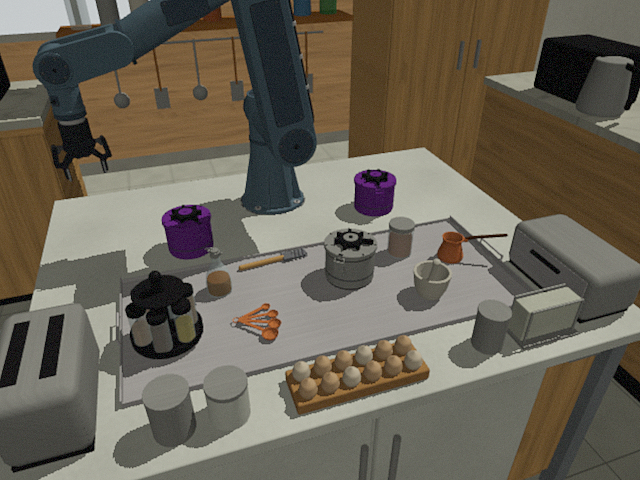

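Canister candidates in the top view are the steel one at (285,217) and the purple ones at (202,340) and (431,318). Only the steel one on the tray fits the description. I'll confirm it with an enlarged crop.

```bash
cat > h.py <<'E'
import numpy as np,cv2
from scipy.spatial.transform import Rotation as R
from bench import ctrl
np.set_printoptions(precision=4,suppress=True)
def cam(n,o=None):
    p=ctrl.camera_params(n); f=240/np.tan(np.radians(p["vertical_fov"]/2))
    if n=="wrist":
        w,x,y,z=o["eef_rot"]; T=np.eye(4); T[:3,:3]=R.from_quat([x,y,z,w]).as_matrix(); T[:3,3]=o["eef_pos"]; M=T@p["hand_eye"]
    else: M=p["cam_to_world"]
    return f,p["cx"],p["cy"],M
def ray(c,u,v,z):
    f,cx,cy,M=c; d=M[:3,:3]@[(u-cx)/f,(v-cy)/f,1]; return M[:3,3]+d*(z-M[2,3])/d[2]
def proj(c,P):
    f,cx,cy,M=c; q=M[:3,:3].T@(np.array(P)-M[:3,3]); return np.array([f*q[0]/q[2]+cx,f*q[1]/q[2]+cy])
E
python3 - <<'E'
from h import *
t=cv2.imread("pics/top0.png"); s=cv2.imread("pics/scene0.png")
a=cv2.resize(t[182:252,250:320],(400,400),interpolation=3); b=cv2.resize(s[220:290,315:385],(400,400),interpolation=3)
cv2.imwrite("pics/c1.png",np.hstack([a,b]))
c=cam("top"); 
for n,u,v,z in(("hub",285,215,.131),("mortar",228,165,.072),("jar",221,234,.104),("spoons",402,193,.01),("cruet",404,238,.1),("brush",352,267,.018),("carousel",468,180,.15)): print(n,ray(c,u,v,z))
print(ray(cam("scene"),351,238,.131))
E
```

```text
hub [0.5136 0.0874 0.131 ]
mortar [0.6722 0.2596 0.072 ]
jar [0.4633 0.2673 0.104 ]
spoons [ 0.6082 -0.2528  0.01  ]
cruet [ 0.4574 -0.2443  0.1   ]
brush [ 0.3839 -0.1037  0.018 ]
carousel [ 0.6121 -0.4144  0.15  ]
[0.5197 0.0901 0.131 ]
```

View pics/c1.png

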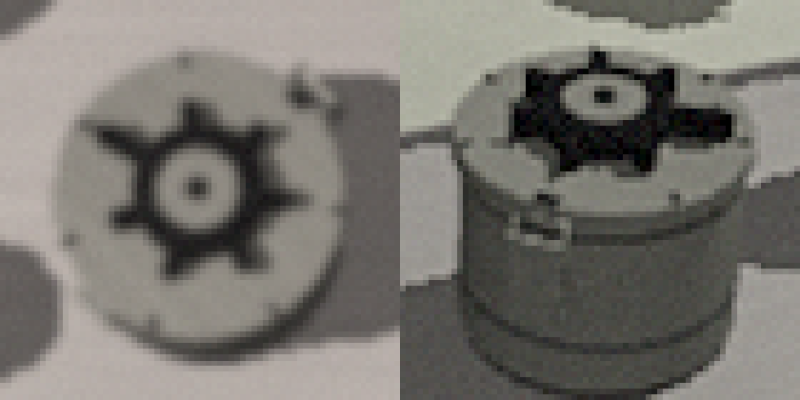

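The crop confirms it's the steel canister with a black star wheel. The pointer lobe is at about image azimuth 150° (up-left) and the clasp with its broad mark is up-right at about 44°. The gap is about 106° clockwise, so 2 clicks. I'll move above it with the fingers shut and look from near.

{"op": "carry_out", "data": {
  "steps": [0.5,-0.515,-0.03,0,0,-0.8,0,0.5,-0.515,-0.03,0,0,-0.8,0,0.5,-0.515,-0.03,0,0,-0.8,0,0.5,-0.515,-0.03,0,0,-0.8,0,0.5,-0.515,-0.03,0,0,-0.8,0,0.5,-0.515,-0.03,0,0,-0.8,0,0.5,-0.515,-0.03,0,0,-0.8,0,0.5,-0.515,-0.03,0,0,-0.8,0,0.5,-0.515,-0.03,0,0,-0.8,0,0.5,-0.515,-0.03,0,0,-0.8,0,0.5,-0.515,-0.03,0,0,-0.8,0,0.5,-0.515,-0.03,0,0,-0.8,0,0.5,-0.515,-0.03,0,0,-0.8,0,0.5,-0.515,-0.03,0,0,-0.8,0,0.5,-0.515,-0.03,0,0,-0.8,0,0.5,-0.515,-0.03,0,0,-0.8,0,0.5,-0.515,-0.03,0,0,-0.8,0,0.5,-0.515,-0.03,0,0,-0.8,0]
}}

```text
time_s: 1.9
eef_pos: [0.4992, 0.0615, 0.3335]
eef_rot: [-0.0, 0.867, 0.498, -0.0]
wrist_force: [0.6, -0.1, 0.2]
opening: -0.002
grasp_force: 0.0
```

```bash
python3 - <<'E'
from h import *
o=ctrl.get_obs(); im=ctrl.camera("wrist"); cv2.imwrite("pics/w1.png",im[:,:,::-1]); np.save("w1.npy",o,allow_pickle=True)
print(o["time_s"],o["eef_pos"],o["eef_rot"],o["opening"],o["q"]); c=cam("wrist",o)
print(proj(c,[.516,.089,.131]))
E
```

```text
1.9 [0.4992 0.0615 0.3335] [-0.0001  0.8672  0.498  -0.0004] -0.0023539499532071544 [-0.1136 -0.0075  1.7491 -0.0004  1.4007  0.4146]
[322.2224 190.0388]
```

View pics/w1.png

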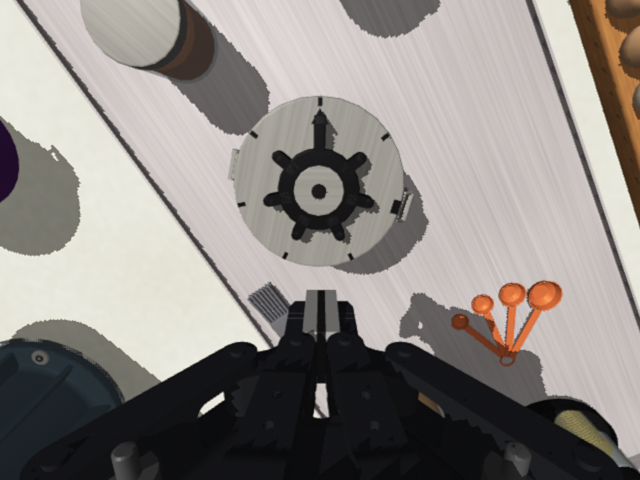

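The wrist view shows the hub at (319,191), the pointer tip at about (319,112) and the broad mark at (397,206) beside the clasp. That confirms 2 clicks clockwise. The closed fingertips are at (320,300).

```bash
python3 - <<'E'
from h import *
o=np.load("w1.npy",allow_pickle=True).item(); c=cam("wrist",o)
H=ray(c,319,191,.131);P=ray(c,319.5,111,.131);M=ray(c,397,206.5,.117)
print(H,P,M); az=lambda a:np.degrees(np.arctan2(*(a-H)[1::-1])); print(az(P),az(M),np.linalg.norm((P-H)[:2]),np.linalg.norm((M-H)[:2]))
T=R.from_quat(np.r_[o["eef_rot"][1:],o["eef_rot"][0]]).as_matrix(); print(np.degrees(np.arctan2(T[1,0],T[0,0])))
# tool-frame polar: finger target at radius .058, az A, tool x along A
def tgt(A,r,z):
    a=np.radians(A); return T.T@(np.array([H[0]+r*np.cos(a),H[1]+r*np.sin(a),z])-o["eef_pos"])
for A in (90,86): print(A,tgt(A,.058,.196),tgt(A,.058,.26))
E
```

```text
[0.5134 0.0896 0.131 ] [0.5438 0.1407 0.131 ] [0.5625 0.0431 0.117 ]
59.261764806142736 -43.50085246011985 0.05939972779222063 0.06763676157191262
59.74076384689769
90 [ 0.0816 -0.031   0.1375] [ 0.0816 -0.0311  0.0735]
86 [ 0.0836 -0.0275  0.1375] [ 0.0835 -0.0275  0.0735]
```

{"op": "carry_out", "data": {
  "steps": [0.082,-0.031,0.07,0,0,-0.52,0,0.082,-0.031,0.07,0,0,-0.52,0,0.082,-0.031,0.07,0,0,-0.52,0,0.082,-0.031,0.07,0,0,-0.52,0,0.082,-0.031,0.07,0,0,-0.52,0,0.082,-0.031,0.1,0,0,-0.52,0,0.082,-0.031,0.12,0,0,-0.52,0,0.082,-0.031,0.128,0,0,-0.52,0,0.082,-0.031,0.134,0,0,-0.52,0,0.082,-0.031,0.137,0,0,-0.52,0,0.082,-0.031,0.137,0,0,-0.52,0]
}}

```text
time_s: 3.05
eef_pos: [0.5146, 0.1487, 0.1975]
eef_rot: [0.0, 0.71, 0.704, 0.0]
wrist_force: [-0.2, -0.9, 0.0]
opening: -0.003
grasp_force: 0.0
```

```bash
python3 - <<'E'
from h import *
o=ctrl.get_obs(); im=ctrl.camera("wrist"); sc=ctrl.camera("scene")
print(o["time_s"],o["eef_pos"],o["eef_rot"],o["wrist_force"])
b=cv2.resize(sc[190:290,300:400],(480,480),interpolation=3)
cv2.imwrite("pics/w2.png",np.hstack([cv2.resize(im,(320,240))[:,:,::-1].repeat(1,0),b[:240,:,::-1]]) if 0 else np.hstack([im[:480,160:480,::-1],b[:,:,::-1]]))
T=R.from_quat(np.r_[o["eef_rot"][1:],o["eef_rot"][0]]).as_matrix(); A0=np.degrees(np.arctan2(T[1,0],T[0,0])); print(A0)
H=np.array([.5134,.0896])
for A in range(90,0,-5):
    a=np.radians(A); p=np.r_[H+.058*np.array([np.cos(a),np.sin(a)]),o["eef_pos"][2]]
    print(A,(T.T@(p-o["eef_pos"]))[:2],np.radians(A0-A))
E
```

```text
3.05 [0.5146 0.1487 0.1975] [0.0003 0.7099 0.7043 0.0003] [-0.2086 -0.8882  0.0396]
89.54961465699097
90 [-0.0011 -0.0012] -0.007860707138231627
85 [-0.0013  0.0039] 0.07940575546148484
80 [-0.0019  0.0089] 0.16667221806120133
75 [-0.0029  0.0139] 0.2539386806609178
70 [-0.0044  0.0187] 0.3412051432606343
65 [-0.0063  0.0234] 0.42847160586035077
60 [-0.0086  0.0279] 0.5157380684600672
55 [-0.0113  0.0322] 0.6030045310597837
50 [-0.0144  0.0362] 0.6902709936595002
45 [-0.0177  0.04  ] 0.7775374562592167
40 [-0.0214  0.0434] 0.8648039188589332
35 [-0.0254  0.0465] 0.9520703814586496
30 [-0.0297  0.0493] 1.0393368440583661
25 [-0.0342  0.0517] 1.1266033066580825
20 [-0.0388  0.0536] 1.213869769257799
15 [-0.0436  0.0552] 1.3011362318575155
10 [-0.0486  0.0563] 1.388402694457232
5 [-0.0536  0.057 ] 1.4756691570569485
```

View pics/w2.png

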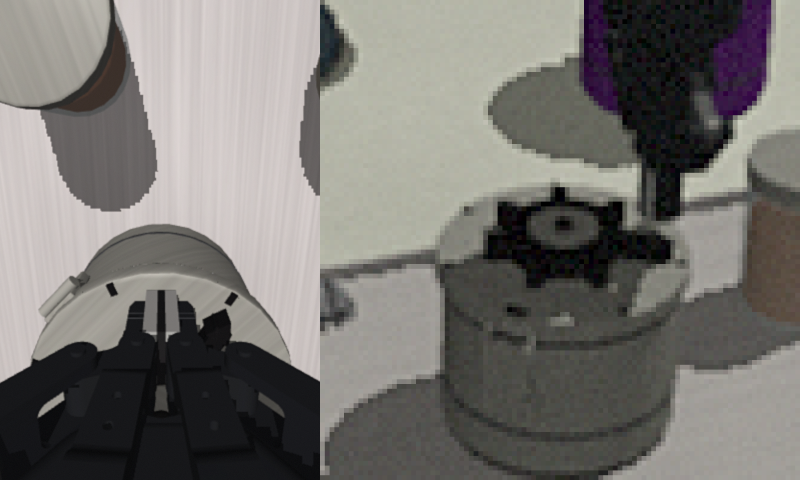

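Left: the fingertip hovers over the lid between two narrow marks. Right: it stands just counter-clockwise of the pointer, over the lid and clear of the lobes. Next is a slow arc clockwise for the first click.

{"op": "carry_out", "data": {
  "steps": [0,0.003,0,0,0,0.04,0,0,0.005,0,0,0,0.08,0,0,0.0075,0,0,0,0.12,0,-0.001,0.01,0,0,0,0.17,0,-0.0015,0.0125,0,0,0,0.21,0,-0.002,0.015,0,0,0,0.25,0,-0.003,0.0175,0,0,0,0.3,0,-0.0035,0.02,0,0,0,0.34,0,-0.0045,0.022,0,0,0,0.39,0,-0.0055,0.0245,0,0,0,0.43,0,-0.0065,0.0265,0,0,0,0.47,0,-0.008,0.029,0,0,0,0.52,0,-0.008,0.029,0,0,0,0.52,0]
}}

```text
time_s: 4.45
eef_pos: [0.5436, 0.1408, 0.1977]
eef_rot: [0.0, 0.867, 0.498, 0.001]
wrist_force: [-0.9, 0.5, 0.8]
opening: 0.0
grasp_force: 0.3
```

```bash
cat > look.py <<'E'
from h import *
import sys
o=ctrl.get_obs(); sc=ctrl.camera("scene"); tp=ctrl.camera("top")
print(o["time_s"],o["eef_pos"],o["wrist_force"])
b=cv2.resize(sc[205:265,310:390],(640,480),interpolation=3)
cv2.imwrite(sys.argv[1],b[:,:,::-1])
T=R.from_quat(np.r_[o["eef_rot"][1:],o["eef_rot"][0]]).as_matrix(); A0=np.degrees(np.arctan2(T[1,0],T[0,0])); d=o["eef_pos"][:2]-[.5134,.0896]
print("tool az",A0,"finger az",np.degrees(np.arctan2(d[1],d[0])),"r",np.hypot(*d))
# darkness on ring r=55mm at wheel top from scene cam: pointer azimuth
c=cam("scene"); g=cv2.cvtColor(sc,cv2.COLOR_RGB2GRAY)
v=[(a,int(np.mean([g[tuple(np.round(proj(c,[.515+r*np.cos(np.radians(a)),.0905+r*np.sin(np.radians(a)),.13])).astype(int)[::-1])] for r in(.051,.054,.057)]))) for a in range(-90,120,6)]
print([x for x in v if x[1]<60])
E
python3 look.py pics/s3.png
```

```text
4.45 [0.5436 0.1408 0.1977] [-0.8803  0.4706  0.7717]
tool az 59.772710390336 finger az 59.4358920023884 r 0.0594780708431275
[(-78, 58), (-54, 46), (-48, 5), (-42, 43), (-18, 58), (-12, 8), (-6, 49), (24, 36), (30, 13), (36, 13), (42, 1), (48, 18), (54, 33), (60, 28), (66, 15), (72, 19), (78, 26), (84, 29), (90, 54)]
```

View pics/s3.png

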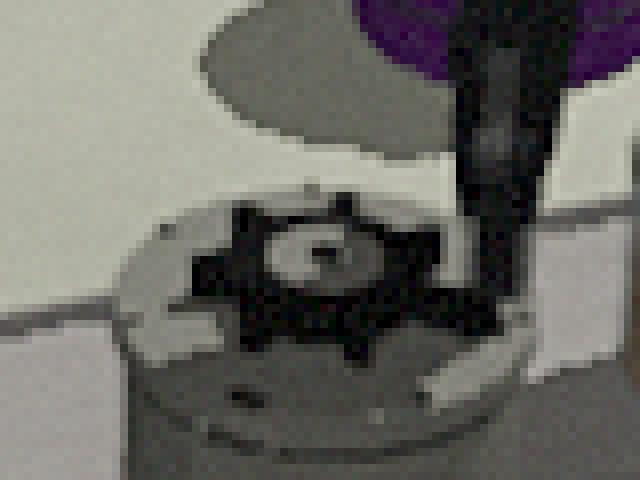

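In the scene crop the finger touches the pointer's trailing side with about 1 N, and the wheel has turned about 14°. I'll carry on to the snap.

{"op": "carry_out", "data": {
  "steps": [0,0.002,0,0,0,0.035,0,0,0.004,0,0,0,0.07,0,0,0.006,0,0,0,0.1,0,-0.0005,0.0083,0,0,0,0.14,0,-0.001,0.01,0,0,0,0.17,0,-0.0013,0.0124,0,0,0,0.21,0,-0.0017,0.0141,0,0,0,0.24,0,-0.0023,0.0164,0,0,0,0.28,0,-0.0027,0.0176,0,0,0,0.3,0,-0.0027,0.0176,0,0,0,0.3,0,-0.0027,0.0176,0,0,0,0.3,0]
}}

```text
time_s: 5.65
eef_pos: [0.5571, 0.1294, 0.1971]
eef_rot: [0.0, 0.932, 0.364, 0.0]
wrist_force: [0.9, -0.8, 1.9]
opening: -0.002
grasp_force: 0.6
```

```bash
python3 look.py pics/s4.png
```

```text
5.65 [0.5571 0.1294 0.1971] [ 0.8866 -0.7925  1.9348]
tool az 42.6495369508279 finger az 42.292921393694336 r 0.059141814183007776
[(-60, 6), (-30, 49), (-24, 14), (-18, 59), (6, 48), (12, 14), (18, 16), (24, 11), (30, 22), (36, 8), (42, 15), (48, 26), (54, 24), (60, 39), (66, 33), (72, 34), (78, 22), (84, 20), (90, 16), (96, 15), (102, 18), (108, 6), (114, 22)]
```

View pics/s4.png

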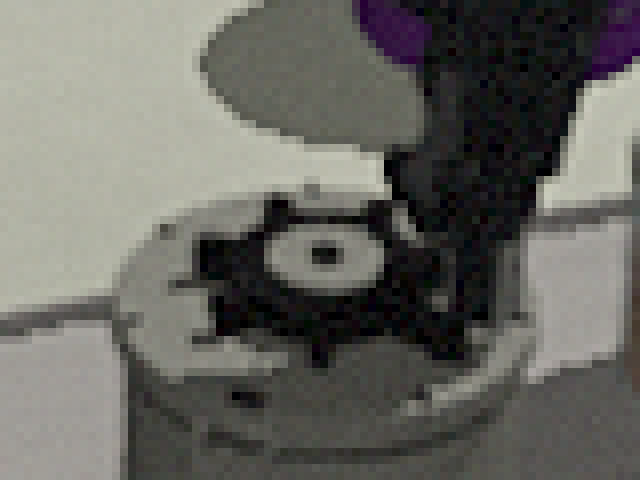

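The bottom lobe isn't in line with the broad mark yet, so the wheel is still held just before the snap. I'll go on a few degrees.

{"op": "carry_out", "data": {
  "steps": [0,0.001,0,0,0,0.02,0,0,0.002,0,0,0,0.035,0,0,0.003,0,0,0,0.05,0,0,0.004,0,0,0,0.07,0,0,0.005,0,0,0,0.085,0,0,0.006,0,0,0,0.1,0,-0.0005,0.007,0,0,0,0.12,0,-0.0005,0.008,0,0,0,0.14,0,-0.0005,0.008,0,0,0,0.14,0,-0.0005,0.008,0,0,0,0.14,0]
}}

```text
time_s: 6.75
eef_pos: [0.5621, 0.1232, 0.1969]
eef_rot: [0.0, 0.955, 0.297, 0.0]
wrist_force: [0.2, -0.6, 3.0]
opening: -0.002
grasp_force: 1.1
```

```bash
python3 look.py pics/s5.png
```

```text
6.75 [0.5621 0.1232 0.1969] [ 0.1739 -0.6323  3.0208]
tool az 34.59722674299077 finger az 34.64711748932188 r 0.059162372905400745
[(-66, 25), (-60, 40), (-36, 53), (-30, 5), (0, 52), (6, 8), (12, 20), (18, 6), (24, 21), (30, 9), (36, 26), (42, 34), (48, 52), (54, 57), (78, 28), (84, 19), (90, 20), (96, 17), (102, 13), (108, 24), (114, 27)]
```

View pics/s5.png

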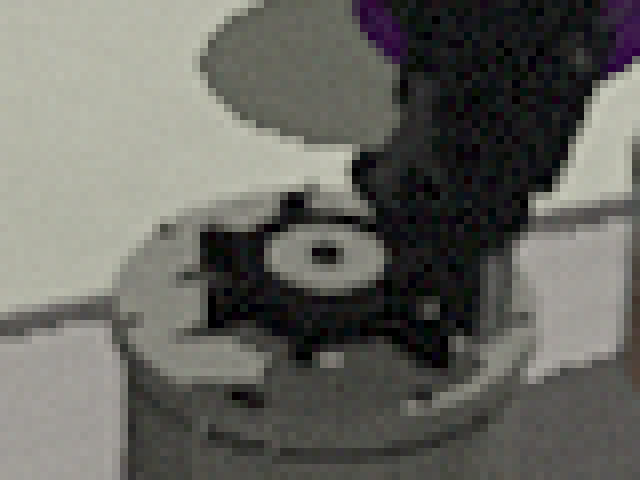

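```bash
cat > wh.py <<'E'
from h import *
def wheel(sc):
    c=cam("scene"); g=cv2.cvtColor(sc,cv2.COLOR_RGB2GRAY).astype(np.float32)
    A=np.arange(100,285,2.)
    uv=np.array([[proj(c,[.517+r*np.cos(np.radians(a)),.0895+r*np.sin(np.radians(a)),.131]) for a in A] for r in(.039,.041,.043,.045)],np.float32)
    v=cv2.remap(g,uv[:,:,0],uv[:,:,1],cv2.INTER_LINEAR).mean(0)
    w=np.clip(110-v,0,None); n,l=cv2.connectedComponents((w>25).astype(np.uint8)[None])
    return [(round(float((A*w)[l[0]==i].sum()/w[l[0]==i].sum()),1),int((l[0]==i).sum()*2)) for i in range(1,n)]
if __name__=="__main__":
    o=ctrl.get_obs(); print("init",wheel(cv2.imread("pics/scene0.png")[:,:,::-1].copy())); print("now",wheel(ctrl.camera("scene")),o["time_s"],o["eef_pos"],o["wrist_force"],o["torque"],o["opening"])
E
python3 wh.py
```

```text
init [(111.0, 16), (162.7, 12), (215.0, 22), (269.6, 36)]
now [(118.2, 42), (174.0, 14), (251.8, 68)] 6.85 [0.562  0.1233 0.1969] [ 0.2743 -1.5389  2.6564] [-0.168  -0.0173  0.0147] -0.003224302823981451
```

The lobes show the wheel turned about 39.6° out of 51.4°, which is past the half click. An upward force of about 3 N on the tool suggests the tip is holding it by friction. I'll lift clear and see whether it clicks home.

{"op": "carry_out", "data": {
  "steps": [0,0,-0.005,0,0,0,0,0,0,-0.015,0,0,0,0,0,0,-0.03,0,0,0,0,0,0,-0.03,0,0,0,0,0,0,-0.03,0,0,0,0]
}}

```text
time_s: 7.4
eef_pos: [0.5625, 0.1234, 0.228]
eef_rot: [0.0, 0.955, 0.297, 0.001]
wrist_force: [-0.3, 0.0, -0.7]
opening: 0.002
grasp_force: 0.0
```

```bash
python3 wh.py; python3 look.py pics/s6.png
```

```text
init [(111.0, 16), (162.7, 12), (215.0, 22), (269.6, 36)]
now [(111.0, 16), (162.5, 12), (214.5, 20), (269.9, 36)] 7.4 [0.5625 0.1234 0.228 ] [-0.2505  0.0435 -0.7127] [-0.0028 -0.0009  0.0166] 0.0017199851426661357
7.45 [0.5621 0.1233 0.2272] [0.615  0.5785 0.1888]
tool az 34.599562714696255 finger az 34.74027796776872 r 0.05920810531101468
[(-72, 54), (-42, 4), (-36, 20), (-6, 23), (0, 14), (6, 6), (78, 48), (84, 47), (90, 26), (96, 15), (102, 15), (108, 25)]
```

View pics/s6.png

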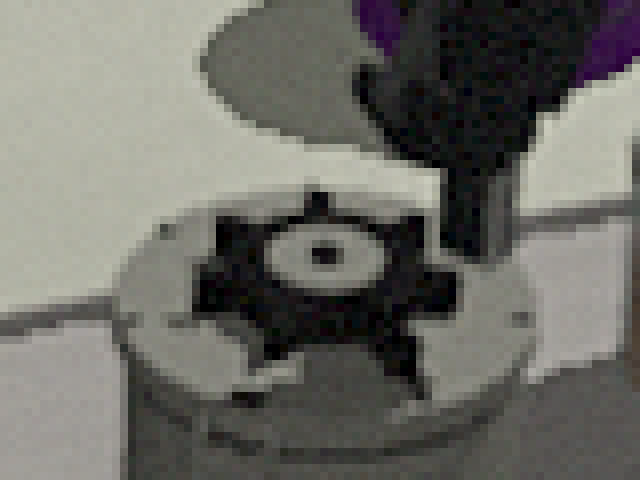

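The wheel clicked home. The first click is done and the pointer rests on the narrow mark at az about 8°, one click before the broad mark. For the second push I'll go a little lower for a cleaner side contact.

{"op": "carry_out", "data": {
  "steps": [0,0,0.02,0,0,0,0,0,0,0.028,0,0,0,0,0,0,0.032,0,0,0,0,0,0,0.034,0,0,0,0,0,0,0.034,0,0,0,0,0,0.003,0.034,0,0,0.05,0,0,0.006,0.034,0,0,0.1,0,-0.0007,0.009,0.034,0,0,0.15,0,-0.0012,0.0117,0.034,0,0,0.2,0,-0.0018,0.0146,0.034,0,0,0.25,0,-0.0026,0.0174,0.034,0,0,0.3,0,-0.0036,0.0202,0.034,0,0,0.35,0,-0.0047,0.023,0.034,0,0,0.4,0,-0.0059,0.0257,0.034,0,0,0.45,0,-0.0072,0.0283,0.034,0,0,0.5,0,-0.0072,0.0283,0.034,0,0,0.5,0]
}}

```text
time_s: 9.15
eef_pos: [0.5726, 0.0958, 0.1936]
eef_rot: [0.0, 0.999, 0.052, 0.001]
wrist_force: [-0.5, 0.6, 0.7]
opening: -0.001
grasp_force: 0.2
```

```bash
python3 wh.py; python3 look.py pics/s7.png
```

```text
init [(111.0, 16), (162.7, 12), (215.0, 22), (269.6, 36)]
now [(123.7, 50), (181.2, 36), (259.7, 50)] 9.15 [0.5726 0.0958 0.1936] [-0.4506  0.5883  0.7357] [ 0.0772 -0.0388  0.003 ] -0.0009114120767775316
9.2 [0.5725 0.0959 0.1935] [-0.5538  0.3334 -0.61  ]
tool az 5.993173099355814 finger az 6.056151452555826 r 0.059411825882493156
[(-60, 48), (-54, 6), (-48, 51), (-24, 59), (-18, 21), (-12, 11), (-6, 16), (0, 22), (18, 55), (24, 54), (78, 14), (84, 16), (90, 23), (96, 22), (102, 12), (108, 18), (114, 18)]
```

{"op": "carry_out", "data": {
  "steps": [0,0.0015,0,0,0,0.025,0,0,0.003,0,0,0,0.05,0,0,0.0045,0,0,0,0.075,0,0,0.006,0,0,0,0.1,0,-0.0005,0.0075,0,0,0,0.125,0,-0.0007,0.009,0,0,0,0.15,0,-0.001,0.0105,0,0,0,0.175,0,-0.0012,0.0118,0,0,0,0.2,0,-0.0015,0.0132,0,0,0,0.225,0,-0.0018,0.0145,0,0,0,0.25,0,-0.0018,0.0145,0,0,0,0.25,0]
}}

```text
time_s: 10.4
eef_pos: [0.5719, 0.0811, 0.1929]
eef_rot: [-0.0, 0.997, -0.074, -0.0]
wrist_force: [0.1, -0.4, -0.2]
opening: -0.001
grasp_force: 0.0
```

```bash
python3 wh.py; python3 look.py pics/s8.png
```

```text
init [(111.0, 16), (162.7, 12), (215.0, 22), (269.6, 36)]
now [(133.5, 70), (204.8, 38), (269.8, 36)] 10.4 [0.5719 0.0811 0.1929] [ 0.0973 -0.4189 -0.2196] [-0.0417 -0.0062 -0.0448] -0.0009816418889622544
10.45 [0.5719 0.0812 0.1929] [-0.7455  0.7896  0.1415]
tool az -8.393805671966133 finger az -8.140507921686497 r 0.05906125522956409
[(-72, 54), (-48, 26), (-42, 25), (-36, 16), (-18, 11), (-6, 46), (6, 49), (78, 56), (84, 29), (90, 21), (96, 16), (102, 21), (108, 21), (114, 18)]
```

View pics/s8.png

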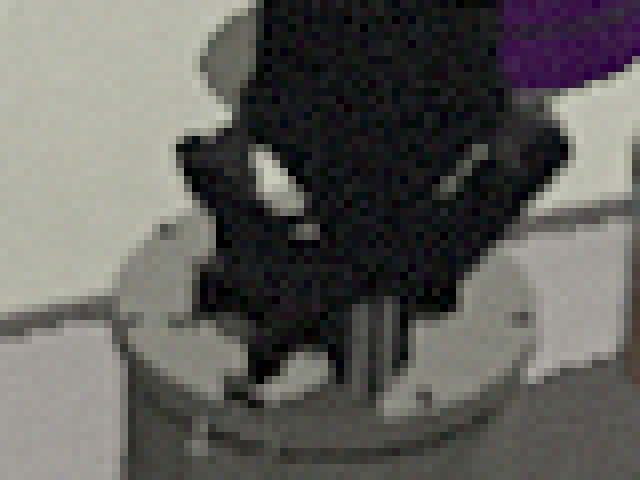

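The pointer has snapped ahead of the finger onto the broad mark at about (245,390), and the finger is free. I'll back off slightly and lift.

{"op": "carry_out", "data": {
  "steps": [0,-0.003,0,0,0,0,0,0,-0.003,-0.01,0,0,0,0,0,-0.003,-0.03,0,0,0,0,0,-0.003,-0.07,0,0,0,0,0,-0.003,-0.11,0,0,0,0,0,-0.003,-0.14,0,0,0,0,-0.13,-0.003,-0.14,0,0,0,0,-0.13,-0.003,-0.14,0,0,0,0,-0.13,-0.003,-0.14,0,0,0,0,-0.13,-0.003,-0.14,0,0,0,0]
}}

```text
time_s: 11.55
eef_pos: [0.4407, 0.1042, 0.3336]
eef_rot: [-0.0, 0.997, -0.072, 0.0]
wrist_force: [-0.4, 0.4, 0.3]
opening: -0.001
grasp_force: 0.0
```

```bash
python3 - <<'E'
from h import *
from wh import wheel
o=ctrl.get_obs(); im=ctrl.camera("wrist"); cv2.imwrite("pics/w9.png",im[:,:,::-1]); print(wheel(ctrl.camera("scene")),o["eef_pos"],o["wrist_force"])
E
```

```text
[(111.0, 16), (162.6, 12), (214.4, 20), (270.0, 36)] [0.4407 0.1042 0.3336] [-0.3567  0.3553  0.3136]
```

View pics/w9.png

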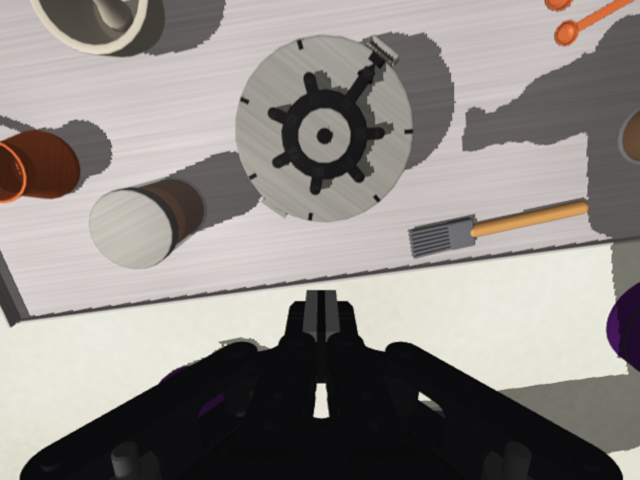

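The pointer, from hub (324,136) to tip (372,68), lines up with the broad mark at (377,59) by the clasp. The arm is clear of everything, so I'm handing in.

```bash
python3 -c "
from bench import ctrl; print(ctrl.hand_in())"
```

```text
the job is handed in; nothing more can be done
None
```

I turned the day wheel two clicks clockwise; in the last picture the pointer rests in line with the broad mark and nothing looks disturbed, and the job is handed in, though the hand-in returned no verdict.

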